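# Hold the portion gate open over the pan

### The arm

A 7-joint arm with a two-finger parallel gripper is mounted at the origin on the work surface. World frame = base frame: x ahead of the robot, y to its left, z up, the work surface at z = 0. Lengths are in mm, angles in rad, forces in N, time in s.
With the tool pointing down it reaches from about 400 to 925 mm from the base axis. Payload 5.6 kg.
Tool frame: the origin (TCP) lies midway between the tips of the shut fingers; the grasp point (between the pads) lies 19 mm behind it; z points along the fingers, y is the line along which they close (so a half turn about z gives the same grasp; the last joint's range is limited). The gripper opens to 85 mm and grips with 20 to 120 N. Pads are 22 mm wide; open, the fingers measure 114 mm over their backs; the gripper's body (76 mm by 85 mm) begins 54 mm behind the grasp point. The pads swing forward as they close: fully open they stand 13 mm farther back than shut.
Start: joints at [-1.292, 0.468, -0.012, 1.603, 0.006, 1.071, -0.056], TCP at [205.619, 616.627, 231.29] pointing down, gripper open.
Joint ranges: [-2.53, 2.53], [-0.31, 2.02], [-1.57, 1.55], [0.28, 2.44], [-1.29, 4.43], [0.15, 1.84], [-2.92, 2.92]. Speed limits (rad/s): [2.57, 2.57, 3.14, 3.14, 3.14, 3.14, 3.14].

### API

Orientations are given as a rotation vector (axis times angle).
In Python, from cell import state, read_camera, calibration, job_done gives the robot as it stands.
- The arm moves only by the shell command python3 -m pendant 'ROWS' [OPENING] [FORCE]. ROWS is text: rows parted by semicolons, each of 6 numbers parted by spaces: the shift along the tool's x, y, z in m, then the turn, a rotation vector about the tool's x, y, z in rad. In form: dx dy dz rx ry rz; .... A call has 1 to 8 rows; each row is the pose to reach, as a shift and turn from the pose commanded when the call began, along the tool's axes at that moment; what a row does not reach only later rows make up. A row lasts 1/12 s, in which the tool goes at most 41.7 mm and 7.16 degrees, less where a joint would pass 70% of its speed; a pose out of reach is approached as far as the arm can. A call with a gripper value outside its range is refused whole. OPENING is the closure, from -1 (fully open) to 1 (shut), so that 0 is half open, set as the call begins (- or left out, the last holds). The fingers move at their own pace and stop on an object; FORCE is the grip in N (left out, the last holds). Time passes only in rows, so rows that repeat a pose let the fingers close. It gives the time, the measured TCP pose, the force, the opening and the grip force at its end, in the units of the state.
- state(): the state, without advancing time (a new reading comes with each control period).
- read_camera(name): name is "scene" or "top"; returns (picture, depth): 384x512x3 uint8, blue, green, red; 384x512 float32, mm along the optical axis (not along the pixel's ray), 0 where there is no reading.
- calibration(name): a dict with "K" (3x3 intrinsics, pixels), "rvec" (rotation vector, rad) and "tvec" (3), from world to camera coordinates, as OpenCV has them. Camera axes: x right, y down, z forward; pixel columns grow to the right and rows downward; lengths in mm; the calibration is good to about 2 mm. A picture is of the moment at which its call begins. calibration takes no time and is no camera call.
- job_done(): hands the job in; it is judged then, once.
The state is a dict: "clock": time; "q": joint angles; "joint_velocities": joint speeds; "tau": joint torques, N m; "eef_pos": TCP position; "tcp_rot": TCP orientation; "ft_force": force on the tool from outside, world axes, zero at the start; "moment": the same for the moment, N m; "finger_gap": finger opening in mm; "grip_force": force on a finger pad.
Only numpy, scipy, OpenCV 4.12 (cv2) and the standard library are available. Lean on these libraries where they do the work, as an engineer would, in place of code of your own. Each camera call takes 0.05 s, during which the arm holds its last target. There are 200 camera calls.

### The job

Bring the little copper pan by its handle to stand centred under the spout of the croquette dispenser, then pull the dispenser's red knob sideways against its spring until the knob is level with the yellow marks on the rails (about 40 mm; farther closes the gate again), so that all four croquettes drop into the pan. Finish while still holding the knob at the marks: the gate springs shut if let go. Keep the pan upright and leave the sauce bottle, pepper mill and plated dishes where they stand.

Things in the scene. Friction and masses are not known exactly. Their poses are not given: they have to be found in the camera images.
- dispenser: Steel dispenser fixed to the table; origin on the table under the axis of its clear upright tube (40 mm across, top 236 mm up). z up; +x points from the spout to the foot and two posts behind (from 100 mm behind the axis, 130 mm wide; posts 265 mm tall); +y is the way the gate pulls out. Two rails along y at x +-29 mm, y -80 to 185 mm, tops 124 mm up. Open under the spout in front (-x) and at the sides.
- spout (a point): Centre of the steel spout's lower mouth, on the tube's axis, 85 mm above the table; the mouth's outer diameter is 44 mm. Croquettes fall from here. Axes as the dispenser's.
- gate (a joint): Pull-out of the sliding gate in m, along the dispenser's +y: 0 shut (at the start), 0.040 with the knob level with the yellow marks (window in line with the tube, open from about 0.034 to 0.046), 0.066 end stop. A spring draws it shut: 4 N at 0, 8 N at 0.040, 100 N/m. It does not latch.
- knob_center (a point): Point on the axis of the gate's upright red knob, 148 mm above the table, the height to grip. The knob is a cylinder 24 mm in diameter standing on the gate, 120 to 170 mm above the table, free all round and above; shut, it stands 110 mm from the tube's axis along the dispenser's +y. Axes as the dispenser's.
- mark (a point): Where knob_center must be when the knob is level with the two yellow marks (6 mm wide bands on the rails): on the tongue's centre line, 150 mm from the tube's axis along the dispenser's +y, 148 mm above the table.
- pan_in (a point): Centre of the inner floor of the loose round copper pan (0.3 kg or so, 124 mm across the rim, 50 mm high, walls 4 mm, floor 5 mm thick), 5 mm above its underside. z up; the handle points along -x.
- pan_grip (a point): Grip point on the pan's straight brass bar handle, 125 mm from the pan's axis along the pan's -x, 35 mm above the pan's underside. The bar runs along the pan's x from 58 to 173 mm from the axis, 14 mm wide, 12 mm thick (29 to 41 mm above the table), level. Axes as the pan's.
- ball0_center (a point): Centre of croquette 1 of 4, a firm brown ball 26 mm in diameter, 12 g; the four stand in single file in the tube on the shut gate.
- ball1_center (a point): Centre of croquette 2 of 4, a firm brown ball 26 mm in diameter, 12 g; the four stand in single file in the tube on the shut gate.
- ball2_center (a point): Centre of croquette 3 of 4, a firm brown ball 26 mm in diameter, 12 g; the four stand in single file in the tube on the shut gate.
- ball3_center (a point): Centre of croquette 4 of 4, a firm brown ball 26 mm in diameter, 12 g; the four stand in single file in the tube on the shut gate.
- sauce: Orange sauce bottle with red cap, 52 mm across, 150 mm tall, loose; origin at the centre of its underside. Leave alone.
- mill: Dark wooden pepper mill, 54 mm across, 165 mm tall, loose; origin at the centre of its underside. Leave alone.
- plate: White plated dish, 210 mm across, 19 mm high at the rim, loose; origin at the centre of its underside. Leave alone.
Things that resemble listed ones, but are neither listed nor needed, are in the scene too. Of the things like the part that bears pan_in, leave any that is pink; of the rest the larger one is meant.

How it is judged:
By the outcome, as a careful person would: the job done as asked, in the order asked, and still so for the second after the job is handed in, while the arm keeps its last pose, push and grip.
It also fails if it takes over 48 s, if anything falls off the work surface, if the arm or the gripper's body presses on something with over 40 N, if the wrist force passes 120 N, or if a joint passes its speed limit or range.

## Working session

There is one attempt and no reset: what is moved stays moved. The work goes in short steps, Python scripts to look and compute and a shell command to move; the robot and the scene stay as the last step left them, time stands still between calls to the robot, and variables do not carry over. Pictures are saved under pics/ and viewed, at most 10 in all, crops included, and the job is handed in when it is done.

```bash
mkdir -p pics; ls
cat > h.py <<'E'
import numpy as np, cv2
from cell import state, read_camera, calibration, job_done
from scipy.spatial.transform import Rotation as R
def cam(n):
    c=calibration(n); return np.array(c["K"],float),R.from_rotvec(np.ravel(c["rvec"])).as_matrix(),np.ravel(c["tvec"]).astype(float)
def onplane(n,u,v,z):
    K,M,t=cam(n); d=M.T@np.linalg.inv(K)@[u,v,1]; o=-M.T@t
    return o+d*(z-o[2])/d[2]
def cloud(n,dep):
    K,M,t=cam(n); v,u=np.mgrid[:dep.shape[0],:dep.shape[1]]
    p=np.stack([u,v,np.ones_like(u)],-1)@np.linalg.inv(K).T*dep[...,None]
    return (p-t)@M
def proj(n,P):
    K,M,t=cam(n); p=(M@np.asarray(P,float).T).T+t; p=p@K.T; return p[...,:2]/p[...,2:]
E
python3 - <<'E'
from h import *
for n in("scene","top"):
    i,d=read_camera(n); cv2.imwrite(f"pics/{n}0.png",i); np.save(f"{n}0.npy",d)
    K,M,t=cam(n); print(n,-M.T@t,K[0,0])
s=state(); print(s)
print(R.from_rotvec(s["tcp_rot"]).as_matrix().round(3))
E
```

```text
pics
scene [1279.92019207  372.62534039  875.01855369] 376.0939552545776
top [ 460.15946848  -58.42465534 1476.27499726] 460.5566422143436
{'clock': 0.1, 'q': array([-1.29200404,  0.46831127, -0.01158836,  1.60351673,  0.00597964,
        1.07141373, -0.05629452]), 'joint_velocities': array([ 0.0016707 , -0.00120766,  0.0003228 , -0.00266661, -0.00024349,
        0.00141568,  0.00014979]), 'tau': array([ 9.17703146e-04, -5.33517623e+01,  2.16661755e-02, -2.51963925e+01,
        1.15400637e-02,  4.31534252e-03,  9.50372112e-06]), 'eef_pos': array([205.48142769, 616.14026793, 230.4253266 ]), 'tcp_rot': array([-5.03393842e-01, -3.10084202e+00,  2.52441894e-03]), 'ft_force': array([0.618915  , 0.31387166, 0.01847208]), 'moment': array([ 0.00580158, -0.03826016, -0.04725958]), 'grip_force': 0.0, 'finger_gap': 85.78673886942548}
[[-0.949  0.316 -0.   ]
 [ 0.316  0.949 -0.002]
 [-0.    -0.002 -1.   ]]
```

View pics/scene0.png

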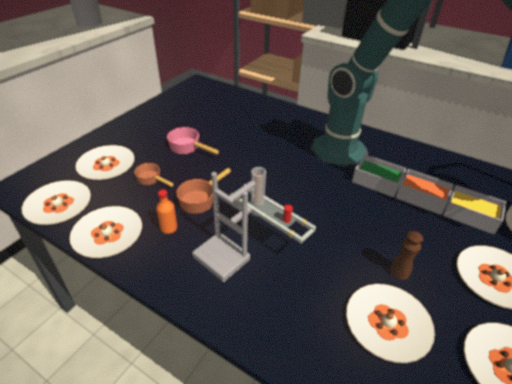

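View pics/top0.png

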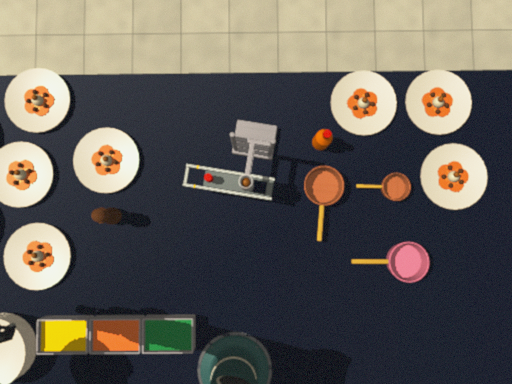

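The scene image shows the dispenser (tube 258,185, knob 288,213), the sauce bottle (167,213) and the mill (405,255).

Candidates for the pan in the top view are the pink pan (408,262), the small copper pan (396,187) and the large copper pan (324,186, handle down to 320,240). The description picks the large copper one at (324,186). Next I measure it and check a crop.

Run:
```python
from h import *
i=cv2.imread("pics/top0.png"); d=np.load("top0.npy"); P=cloud("top",d)
hsv=cv2.cvtColor(i,cv2.COLOR_BGR2HSV); H,S,V=[hsv[...,k].astype(int) for k in range(3)]
for p in [(324,186),(320,225),(396,187),(209,177),(246,182),(230,169)]: print(p,hsv[p[1],p[0]],P[p[1],p[0]].round())
def comps(m,x0,y0,x1,y1,name,z):
    r=np.zeros_like(m); r[y0:y1,x0:x1]=m[y0:y1,x0:x1]
    n,l,st,c=cv2.connectedComponentsWithStats(r.astype(np.uint8))
    k=1+np.argmax(st[1:,4]); mm=(l==k).astype(np.uint8)
    ct=max(cv2.findContours(mm,0,2)[0],key=cv2.contourArea)[:,0]
    (cx,cy),rad=cv2.minEnclosingCircle(ct)
    w=np.array([onplane("top",u,v,z) for u,v in ct])[:,:2].astype(np.float32)
    (wx,wy),wr=cv2.minEnclosingCircle(w)
    print(name,st[k],"centroid",c[k].round(1),onplane("top",*c[k],z).round(1),"circle",(wx,wy),wr,"rect",cv2.minAreaRect(w)); return mm
cop=(H<14)&(S>90)&(V>60)
comps(cop,295,155,350,215,"pan",50); comps(cop,375,165,418,210,"smallpan",40)
comps((H>=14)&(H<32)&(S>100)&(V>80),300,195,345,250,"handle",41)
comps((H<6)|(H>172)&(S>170)&(V>80),198,165,220,190,"knob",170)
Q=P[100:210,170:290].reshape(-1,3)
for z0,z1,n in[(115,130,"rails"),(228,245,"tube"),(255,275,"posts"),(160,178,"knobtop")]:
    q=Q[(Q[:,2]>z0)&(Q[:,2]<z1)]
    if len(q)>3: print(n,len(q),q.mean(0).round(1),cv2.minAreaRect(q[:,:2].astype(np.float32)))
c=cv2.resize(i[110:250,170:370],None,fx=4,fy=4,interpolation=cv2.INTER_CUBIC); cv2.imwrite("pics/crop0.png",c)
```

```text
(324, 186) [ 11 171 215] [ 572. -291.    4.]
(320, 225) [ 22 184 232] [ 448. -271.   42.]
(396, 187) [ 10 172 210] [ 567. -521.    4.]
(209, 177) [  3 239 222] [589.  62. 167.]
(246, 182) [ 14 184 155] [569. -44. 219.]
(230, 169) [113  39  59] [630.   9.   4.]
pan [ 304  165   41   41 1331] centroid [323.8 185.1] [ 571.7 -283.6   50. ] circle (571.8726196289062, -283.4582214355469) 64.15938568115234 rect ((572.11328125, -284.2515563964844), (124.09349822998047, 124.572021484375), 89.0358657836914)
smallpan [381 172  30  29 695] centroid [395.7 186.4] [ 566.2 -509.4   40. ] circle (565.7960205078125, -508.2002258300781) 48.13877487182617 rect ((567.4337768554688, -508.78131103515625), (90.4130859375, 88.03001403808594), 88.41927337646484)
handle [316 205   9  37 212] centroid [320.1 222.8] [ 455.  -271.1   41. ] circle (454.46600341796875, -272.4888916015625) 56.41086959838867 rect ((454.6082458496094, -271.0502624511719), (18.024917602539062, 112.62796020507812), 84.35415649414062)
knob [203 173  12   9  76] centroid [208.2 177.1] [588.2  64.  170. ] circle (588.5279541015625, 63.14622497558594) 15.958000183105469 rect ((588.5342407226562, 63.14616394042969), (31.398178100585938, 22.894149780273438), 89.44834899902344)
rails 1349 [ 5.889e+02 -5.000e-01  1.221e+02] ((623.6251831054688, 4.034210205078125), (262.8701171875, 154.3771514892578), 80.69868469238281)
tube 75 [588.8 -44.9 236.3] ((617.9221801757812, -50.06389617919922), (120.16060638427734, 132.0652313232422), 79.63995361328125)
posts 47 [684.3 -62.1 264.7] ((684.1535034179688, -60.390724182128906), (121.81065368652344, 13.750593185424805), 80.71005249023438)
knobtop 69 [597.8  41.1 169.5] ((628.8547973632812, -18.83270263671875), (133.05410766601562, 172.6222381591797), 60.590999603271484)
```

View pics/crop0.png

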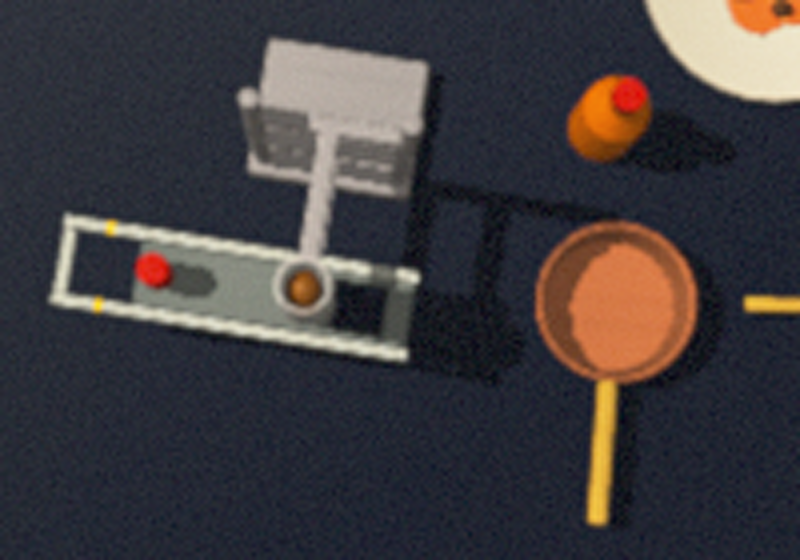

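The crop confirms the large copper pan: rim centre at crop (617,302), 62 mm rim radius as given, brass handle running down. The small pan has a 45 mm radius. The tube is at crop (302,288), the marks at (111,228) and (98,305), and the knob at (153,270).

```bash
cat >> h.py <<'E'
def go(*wps):
    "tool-frame shifts from now to world waypoints; each (x,y,z,ang) ang=deg of tool y from world y toward x"
    s=state(); M=R.from_rotvec(s["tcp_rot"]).as_matrix()
    print("now",s["clock"],s["eef_pos"].round(1),"ang",np.degrees(np.arctan2(M[0,1],M[1,1])).round(2),"F",s["ft_force"].round(1),"gap",round(s["finger_gap"],1))
    for x,y,z,a in wps:
        a=np.radians(a); T=np.array([[-np.cos(a),np.sin(a),0],[np.sin(a),np.cos(a),0],[0,0,-1]])
        print((x,y,z),"->",(M.T@(np.array([x,y,z])-s["eef_pos"])/1000).round(4),R.from_matrix(M.T@T).as_rotvec().round(4))
E
python3 - <<'E'
from h import *
f=lambda c,z:onplane("top",(c[0]+.5)/4-.5+170,(c[1]+.5)/4-.5+110,z)[:2]
tube=f((302,288),236); m1=f((111,228),124); m2=f((98,305),124); kn=f((153,268),170)
mk=(m1+m2)/2; yh=(mk-tube)/np.linalg.norm(mk-tube)
print("tube",tube,"marks",m1,m2,"dist",np.linalg.norm(m1-m2),"mark",mk,"tube-mark",np.linalg.norm(mk-tube),"knob",kn,np.linalg.norm(kn-tube),"yaw",np.degrees(np.arctan2(yh[0],yh[1])))
go((430,200,230,10),(447.6,-271,150,6.1))
E
```

```text
tube [568.53053589 -41.98962576] marks [624.15068264 100.20493497] [567.1940813 109.895931 ] dist 57.77516629314443 mark [595.67238197 105.05043299] tube-mark 149.5241073733893 knob [589.61773818  64.92124484] 108.97065822717606 yaw 10.458397701819678
now 0.1 [205.5 616.1 230.4] ang 18.44 F [0.6 0.3 0. ] gap 85.8
(430, 200, 230) -> [-0.3446 -0.3237  0.001 ] [-0.0016 -0.     -0.1473]
(447.6, -271, 150) -> [-0.5103 -0.7649  0.0817] [-1.600e-03 -1.000e-04 -2.154e-01]
```

```bash
python3 -m pendant '-0.345 -0.324 0 0 0 -0.147; -0.345 -0.324 0 0 0 -0.147; -0.345 -0.324 0 0 0 -0.147; -0.345 -0.324 0 0 0 -0.147; -0.345 -0.324 0 0 0 -0.147; -0.345 -0.324 0 0 0 -0.147; -0.345 -0.324 0 0 0 -0.147; -0.345 -0.324 0 0 0 -0.147' -1 60
python3 -c "
from h import *
go((430,200,230,10),(447.6,-271,150,6.1))"
```

```text
clock: 0.77
eef_pos: [364.3, 321.2, 231.2]
tcp_rot: [-0.274, -3.129, 0.0]
ft_force: [0.7, 0.5, -0.3]
finger_gap: 85.3
grip_force: 0.0
now 0.7667 [364.3 321.2 231.2] ang 10.01 F [ 0.7  0.5 -0.3] gap 85.3
(430, 200, 230) -> [-0.0857 -0.1079  0.0012] [-0.0002 -0.0002 -0.0002]
(447.6, -271, 150) -> [-0.185  -0.5687  0.0812] [-0.0002 -0.0002 -0.0683]
```

```bash
python3 -m pendant '-0.086 -0.108 0 0 0 0; -0.086 -0.108 0 0 0 0; -0.086 -0.108 0 0 0 0; -0.086 -0.108 0 0 0 0; -0.185 -0.569 0.08 0 0 -0.068; -0.185 -0.569 0.08 0 0 -0.068; -0.185 -0.569 0.08 0 0 -0.068; -0.185 -0.569 0.08 0 0 -0.068'
python3 -c "
from h import *
go((447.6,-271,120,6.1))"
```

```text
clock: 1.43
eef_pos: [435.4, 36.0, 203.1]
tcp_rot: [0.167, 3.137, 0.0]
ft_force: [1.5, -0.4, -0.8]
finger_gap: 85.0
grip_force: 0.0
now 1.4333 [435.4  36.  203.1] ang 6.09 F [ 1.5 -0.4 -0.8] gap 85.0
(447.6, -271, 120) -> [-0.0447 -0.304   0.083 ] [0.0001 0.0001 0.0002]
```

```bash
python3 -m pendant '-0.045 -0.304 0.083 0 0 0; -0.045 -0.304 0.083 0 0 0; -0.045 -0.304 0.083 0 0 0; -0.045 -0.304 0.083 0 0 0; -0.045 -0.304 0.083 0 0 0; -0.045 -0.304 0.083 0 0 0; -0.045 -0.304 0.083 0 0 0; -0.045 -0.304 0.083 0 0 0'
python3 -m pendant '0 0 0 0 0 0; 0 0 0 0 0 0; 0 0 0 0 0 0'
python3 - <<'E'
from h import *
go((447.6,-271,120,6.1),(447.6,-271,22,6.1))
i,d=read_camera("top"); s,_=read_camera("scene")
cv2.imwrite("pics/a.png",np.hstack([cv2.resize(i[140:260,260:380],(400,400)),cv2.resize(s[110:250,110:250],(400,400))]))
E
```

```text
clock: 2.1
eef_pos: [447.0, -273.4, 119.4]
tcp_rot: [-0.173, -3.136, 0.003]
ft_force: [1.5, -0.4, -0.5]
finger_gap: 85.4
grip_force: 0.0
clock: 2.35
eef_pos: [448.0, -268.3, 120.1]
tcp_rot: [-0.167, -3.136, -0.002]
ft_force: [-0.7, 0.4, 0.1]
finger_gap: 85.7
grip_force: 0.0
now 2.35 [ 448.  -268.3  120.1] ang 6.1 F [-0.7  0.4  0.1] gap 85.7
(447.6, -271, 120) -> [ 0.0001 -0.0027  0.0001] [ 0.001 -0.001  0.   ]
(447.6, -271, 22) -> [-0.     -0.0028  0.0981] [ 0.001 -0.001  0.   ]
```

View pics/a.png

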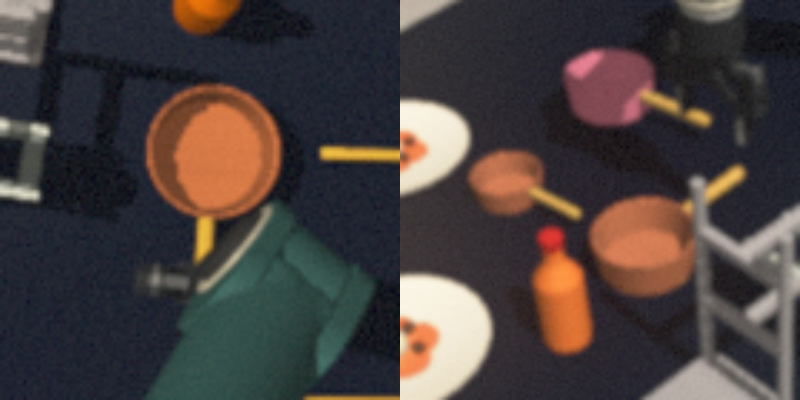

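The view shows the gripper above the handle: top-crop handle at (205,240), pan rim (213,152) unmoved. I'll lower and grip.

```bash
python3 -m pendant '0 -0.002 0.04 0 0 0; 0 -0.002 0.075 0 0 0; 0 -0.002 0.095 0 0 0; 0 -0.002 0.104 0 0 0; 0 -0.002 0.104 0 0 0; 0 -0.002 0.104 0 0 0'
python3 -m pendant '0 0 0 0 0 0; 0 0 0 0 0 0; 0 0 0 0 0 0; 0 0 0 0 0 0; 0 0 0 0 0 0; 0 0 0 0 0 0; 0 0 0 0 0 0; 0 0 0 0 0 0' 1 60
python3 - <<'E'
from h import *
go((447.6,-271,16,6.1))
E
```

```text
clock: 2.95
eef_pos: [448.6, -270.9, 17.1]
tcp_rot: [0.166, 3.136, -0.0]
ft_force: [1.6, -0.3, 0.8]
finger_gap: 85.5
grip_force: 0.0
clock: 3.62
eef_pos: [448.1, -271.2, 16.6]
tcp_rot: [0.167, 3.137, 0.0]
ft_force: [-0.2, 2.0, 3.4]
finger_gap: 13.0
grip_force: 59.5
now 3.6167 [ 448.1 -271.2   16.6] ang 6.11 F [-0.2  2.   3.4] gap 13.0
(447.6, -271, 16) -> [0.0005 0.0002 0.0006] [ 0.0002  0.0003 -0.0002]
```

```bash
python3 -m pendant '0 0 -0.003 0 0 0; 0.001 0.010 -0.003 0 0 0; 0.004 0.030 -0.003 0 0 0; 0.007 0.055 -0.003 0 0 0; 0.010 0.080 -0.003 0 0 0; 0.013 0.105 -0.003 0 0 0; 0.016 0.130 -0.003 0 0 0; 0.018 0.150 -0.003 0 0 0'
python3 -m pendant '0.002 0.020 0 0 0 0; 0.005 0.040 0 0 0 0; 0.008 0.060 0 0 0 0; 0.010 0.075 0 0 0 0; 0.011 0.085 0 0 0 0; 0.011 0.09 0 0 0 0; 0.011 0.09 0 0 0 0; 0.011 0.09 0 0 0 0'
python3 - <<'E'
from h import *
go((444.6,-29,19,6.1))
i,d=read_camera("top"); s,ds=read_camera("scene"); cv2.imwrite("t1.png",i); cv2.imwrite("s1.png",s); np.save("t1.npy",d); np.save("s1.npy",ds)
cv2.imwrite("pics/b.png",np.hstack([cv2.resize(i[120:240,180:300],(400,400)),cv2.resize(s[130:270,180:320],(400,400))]))
E
```

```text
clock: 4.28
eef_pos: [444.9, -117.5, 19.0]
tcp_rot: [-0.166, -3.135, -0.002]
ft_force: [-1.1, -0.5, -1.0]
finger_gap: 12.7
grip_force: 58.8
clock: 4.95
eef_pos: [444.6, -29.8, 19.4]
tcp_rot: [-0.167, -3.137, 0.0]
ft_force: [0.9, 0.0, -2.4]
finger_gap: 12.9
grip_force: 58.8
now 4.95 [444.6 -29.8  19.4] ang 6.11 F [ 0.9  0.  -2.4] gap 12.9
(444.6, -29, 19) -> [0.0001 0.0008 0.0004] [-0.0003 -0.0002 -0.0001]
```

View pics/b.png

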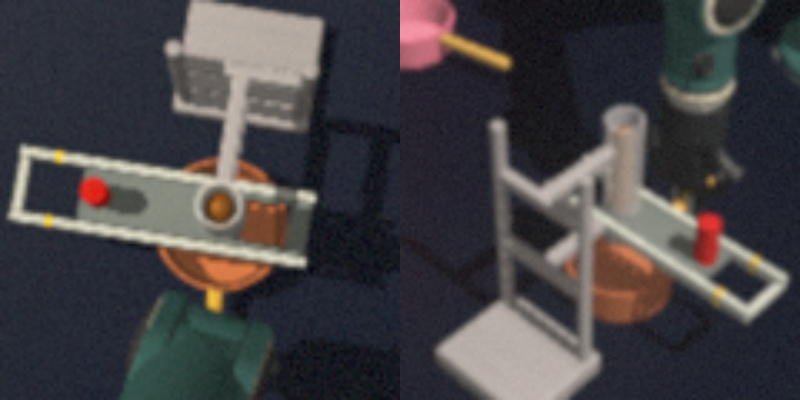

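The pan stands under the tube: rim arcs at top crop (215,160) and (215,285), tube at (218,205). A quick numeric check of the centring follows.

Run:
```python
from h import *
from scipy.optimize import least_squares
i=cv2.imread("t1.png"); hsv=cv2.cvtColor(i,cv2.COLOR_BGR2HSV); H,S,V=[hsv[...,k].astype(int) for k in range(3)]
m=(H<17)&(S>90)&(V>50); pts=[]
for u in range(232,260):
    v=np.where(m[160:212,u])[0]
    if len(v)>1:
        for w in (v.min()-.5,v.max()+.5):
            p=onplane("top",u,160+w,53)[:2]
            pts.append(p)
pts=np.array(pts)
r=least_squares(lambda c:np.hypot(*(pts-c).T)-62,[569,-42],loss="soft_l1",f_scale=2)
print("pan",r.x,"resid",np.abs(r.fun).mean(),len(pts))
# tube from scene: top-of-tube depth points
for n,f in(("top","t1"),("scene","s1")):
    P=cloud(n,np.load(f+".npy")).reshape(-1,3); q=P[(P[:,2]>140)&(P[:,2]<233)&(np.hypot(P[:,0]-569,P[:,1]+42)<32)]
    c=least_squares(lambda c:np.hypot(*(q[:,:2]-c).T)-20,[569,-42],loss="soft_l1",f_scale=2); print(n,len(q),"tube",c.x,np.abs(c.fun).mean())
```

```text
pan [567.27167147 -43.33243829] resid 5.912536445206769 56
top 155 tube [575.53463058 -53.45660687] 6.094988376581011
scene 400 tube [572.23169539 -40.05869832] 1.7081185942918853
```

```bash
python3 -m pendant '-0.002 0.002 0 0 0 0; -0.002 0.002 0 0 0 0; -0.002 0.002 0.003 0 0 0; -0.002 0.002 0.003 0 0 0; -0.002 0.002 0.003 0 0 0'
python3 -m pendant '0 0 0 0 0 0; 0 0 0 0 0 0; 0 0 0 0 0 0; 0 0 0 0 0 0; 0 0 0 0 0 0; 0 0 0 0 0 0; 0 0 0 0 0 0; 0 0 0 0 0 0' -1
python3 - <<'E'
from h import *
yh=np.array([np.sin(np.radians(9.8)),np.cos(np.radians(9.8))]); t=np.array([570.3,-41.5]); k=t+110*yh; print("knob",k,"mark",t+150*yh)
s=state()["eef_pos"]
go((s[0],s[1],240,6.1),(*k,240,9.8))
E
```

```text
clock: 5.47
eef_pos: [447.4, -28.2, 16.6]
tcp_rot: [0.169, 3.136, -0.0]
ft_force: [-1.3, -1.0, 2.5]
finger_gap: 13.2
grip_force: 59.6
clock: 6.13
eef_pos: [447.0, -27.8, 16.4]
tcp_rot: [0.168, 3.137, 0.0]
ft_force: [0.3, -1.1, 0.1]
finger_gap: 85.7
grip_force: 0.0
knob [589.02304491  66.89486883] mark [595.83142487 106.31118477]
now 6.1333 [447.  -27.8  16.4] ang 6.12 F [ 0.3 -1.1  0.1] gap 85.7
(np.float64(446.9508946653966), np.float64(-27.75115174761394), 240) -> [-0.      0.     -0.2236] [ 0.      0.0001 -0.0003]
(np.float64(589.0230449082635), np.float64(66.8948688331839), 240) -> [-0.1312  0.1093 -0.2236] [0.     0.     0.0642]
```

```bash
python3 -m pendant '0 0 -0.03 0 0 0; 0 0 -0.07 0 0 0; 0 0 -0.11 0 0 0; 0 0 -0.15 0 0 0; 0 0 -0.19 0 0 0; 0 0 -0.224 0 0 0; 0 0.02 -0.224 0 0 0; 0 0.06 -0.224 0 0 0.064'
python3 -m pendant '0 0.045 0 0 0 0; -0.03 0.05 0 0 0 0; -0.07 0.05 0 0 0 0; -0.1 0.05 0 0 0 0; -0.131 0.05 0 0 0 0; -0.131 0.05 0 0 0 0'
python3 - <<'E'
from h import *
go((589,67,240,9.8),(589,67,129,9.8))
i,d=read_camera("top"); s,ds=read_camera("scene")
cv2.imwrite("pics/c.png",np.hstack([cv2.resize(i[120:240,180:300],(400,400)),cv2.resize(s[130:270,180:320],(400,400))]))
E
```

```text
clock: 6.8
eef_pos: [454.7, 28.9, 243.3]
tcp_rot: [0.281, 3.123, 0.003]
ft_force: [1.2, -0.0, -1.0]
finger_gap: 85.3
grip_force: 0.0
clock: 7.3
eef_pos: [595.3, 57.4, 239.7]
tcp_rot: [0.27, 3.127, -0.004]
ft_force: [-0.2, -0.8, 0.3]
finger_gap: 85.3
grip_force: 0.0
now 7.3 [595.3  57.4 239.7] ang 9.88 F [-0.2 -0.8  0.3] gap 85.3
(589, 67, 240) -> [ 0.0078  0.0084 -0.0003] [-0.0023  0.0033 -0.0014]
(589, 67, 129) -> [0.0082 0.0086 0.1107] [-0.0023  0.0033 -0.0014]
```

View pics/c.png

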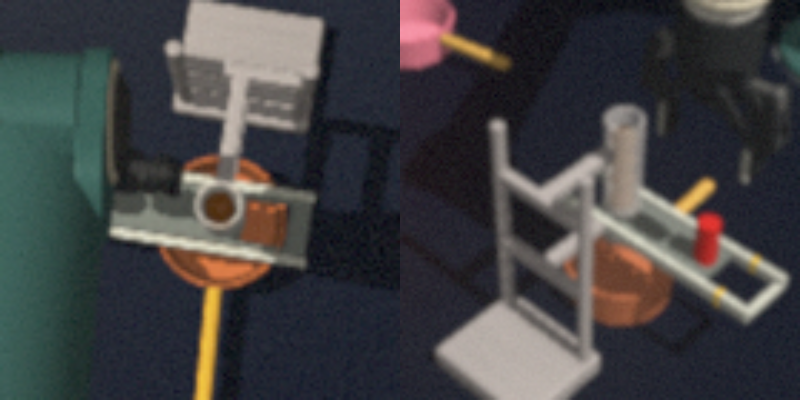

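The pan still stands under the tube (top crop 215,222) with its handle free, and the gripper is above the knob. Next I correct the position and then descend.

```bash
python3 -m pendant '0 0 0 0 0 0; 0 0 0 0 0 0; 0 0 0 0 0 0'
python3 -c "
from h import *
go((589,67,129,9.8))"
```

```text
clock: 7.65
eef_pos: [590.0, 59.3, 240.7]
tcp_rot: [-0.267, -3.13, -0.001]
ft_force: [-0.5, 0.2, 0.3]
finger_gap: 85.3
grip_force: 0.0
now 7.65 [590.   59.3 240.7] ang 9.76 F [-0.5  0.2  0.3] gap 85.3
(589, 67, 129) -> [0.0023 0.0073 0.1117] [ 0.0009 -0.0002  0.0008]
```

```bash
python3 -m pendant '0.002 0.007 0 0 0 0; 0.002 0.007 0.03 0 0 0; 0.002 0.007 0.065 0 0 0; 0.002 0.007 0.09 0 0 0; 0.002 0.007 0.105 0 0 0; 0.002 0.007 0.112 0 0 0; 0.002 0.007 0.112 0 0 0; 0.002 0.007 0.112 0 0 0'
python3 -m pendant '0 0 0 0 0 0; 0 0 0 0 0 0; 0 0 0 0 0 0; 0 0 0 0 0 0; 0 0 0 0 0 0; 0 0 0 0 0 0; 0 0 0 0 0 0; 0 0 0 0 0 0' 1 60
python3 -c "
from h import *
go((595.8,106.3,129,9.8))"
```

```text
clock: 8.32
eef_pos: [590.5, 66.5, 129.1]
tcp_rot: [0.268, 3.129, 0.001]
ft_force: [0.4, -0.3, 1.1]
finger_gap: 85.0
grip_force: 0.0
clock: 8.98
eef_pos: [590.2, 65.4, 129.0]
tcp_rot: [0.269, 3.13, -0.001]
ft_force: [-2.6, -2.8, 6.4]
finger_gap: 22.5
grip_force: 58.6
now 8.9833 [590.2  65.4 129. ] ang 9.82 F [-2.6 -2.8  6.4] gap 22.5
(595.8, 106.3, 129) -> [0.0015 0.0413 0.    ] [-0.0004  0.0003 -0.0003]
```

```bash
python3 -m pendant '0 0.005 0 0 0 0; 0 0.012 0 0 0 0; 0 0.02 0 0 0 0; 0 0.028 0 0 0 0; 0 0.035 0 0 0 0; 0 0.04 0 0 0 0; 0 0.04 0 0 0 0; 0 0.04 0 0 0 0'
python3 -m pendant '0 0 0 0 0 0; 0 0 0 0 0 0; 0 0 0 0 0 0; 0 0 0 0 0 0; 0 0 0 0 0 0; 0 0 0 0 0 0; 0 0 0 0 0 0; 0 0 0 0 0 0'
python3 - <<'E'
from h import *
go((595.8,106.3,129,9.8))
i,d=read_camera("top"); s,ds=read_camera("scene"); cv2.imwrite("t2.png",i); cv2.imwrite("s2.png",s)
cv2.imwrite("pics/d.png",np.hstack([cv2.resize(i[120:240,180:300],(400,400)),cv2.resize(s[130:270,180:320],(400,400))]))
E
```

```text
clock: 9.65
eef_pos: [596.7, 102.9, 129.0]
tcp_rot: [-0.27, -3.129, 0.004]
ft_force: [-3.9, -6.8, 7.2]
finger_gap: 22.5
grip_force: 59.0
clock: 10.32
eef_pos: [596.6, 102.4, 129.0]
tcp_rot: [-0.271, -3.129, 0.004]
ft_force: [-3.1, -7.4, 7.1]
finger_gap: 22.6
grip_force: 59.0
now 10.3167 [596.6 102.4 129. ] ang 9.91 F [-3.1 -7.4  7.1] gap 22.6
(595.8, 106.3, 129) -> [0.0015 0.0037 0.    ] [-0.0029 -0.0005 -0.0019]
```

View pics/d.png

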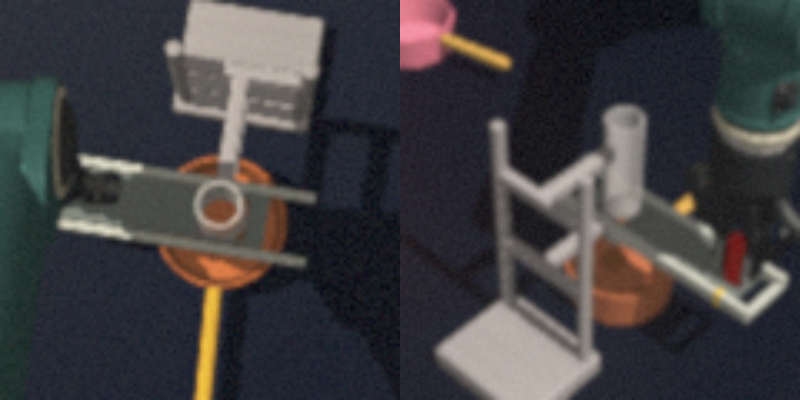

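The tube is now empty (top crop 218,205) and the croquettes have dropped. The knob is about 2–3 mm short of the marks, so I'll trim and check that the balls are in the pan.

```bash
python3 -m pendant '0 0.0015 0 0 0 0; 0 0.0025 0 0 0 0; 0 0.0025 0 0 0 0; 0 0.0025 0 0 0 0; 0 0.0025 0 0 0 0; 0 0.0025 0 0 0 0; 0 0.0025 0 0 0 0; 0 0.0025 0 0 0 0'
python3 - <<'E'
from h import *
go((595.8,106.3,129,9.8))
i,d=read_camera("top"); s,ds=read_camera("scene")
g=lambda x:np.clip(x.astype(float)*1.5,0,255).astype(np.uint8)
cv2.imwrite("pics/e.png",g(np.hstack([cv2.resize(i[160:215,220:275],(400,500),interpolation=2),cv2.resize(s[180:260,230:310],(400,500),interpolation=2)])))
E
```

```text
clock: 11.08
eef_pos: [597.1, 104.7, 129.0]
tcp_rot: [-0.272, -3.129, 0.005]
ft_force: [-4.4, -7.1, 7.5]
finger_gap: 22.9
grip_force: 59.1
now 11.0833 [597.1 104.7 129. ] ang 9.93 F [-4.4 -7.1  7.5] gap 22.9
(595.8, 106.3, 129) -> [0.0015 0.0013 0.    ] [-0.003  -0.0005 -0.0022]
```

View pics/e.png

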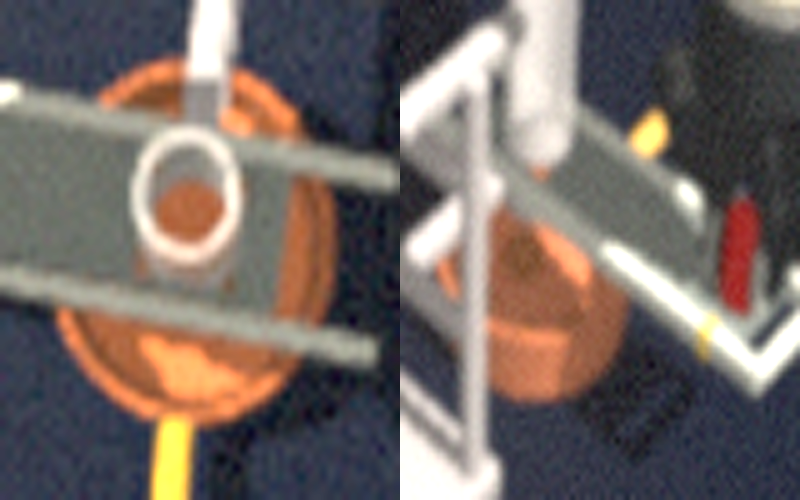

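Run:
```python
from h import *
i,d=read_camera("top"); P=cloud("top",d); print("through tube z",P[181:186,243:248,2].round())
hsv=cv2.cvtColor(i,cv2.COLOR_BGR2HSV); a=cv2.cvtColor(cv2.imread("pics/top0.png"),cv2.COLOR_BGR2HSV)
b=lambda h:((h[...,0]<20)&(h[...,1]>100)&(h[...,2]>60)).astype(np.uint8)
n,l,st,c=cv2.connectedComponentsWithStats(b(hsv)&(1-b(a)))
for k in range(1,n):
    if st[k,4]>8: print("new brown",st[k],c[k].round())
s,ds=read_camera("scene"); Q=cloud("scene",ds); r=np.hypot(Q[...,0]-570,Q[...,1]+41.5)<50
h=cv2.cvtColor(s,cv2.COLOR_BGR2HSV)
m=r&(Q[...,2]>12)&(Q[...,2]<36)&(h[...,0]<22); print("pts inside pan 12-36 mm",m.sum(), Q[m].mean(0).round(), Q[m].max(0).round())
go((595.8,106.3,129,9.8))
```

```text
through tube z [[ 6.  5.  8.  3.  4.]
 [ 7.  2.  4.  3.  8.]
 [ 2.  7.  5.  3.  9.]
 [ 2.  5. -2.  5.  1.]
 [10.  7.  5.  7.  9.]]
new brown [234 166  11   7  50] [240. 169.]
new brown [250 168  12   8  58] [256. 172.]
new brown [258 179   8  17 105] [262. 187.]
new brown [228 194  33  19 283] [244. 201.]
new brown [244 215   2   7   9] [245. 218.]
new brown [238 234   6   9  20] [240. 239.]
pts inside pan 12-36 mm 83 [569. -47.  23.] [610.   3.  31.]
now 11.2833 [597.  104.7 129. ] ang 9.92 F [-3.8 -8.1  7.2] gap 22.8
(595.8, 106.3, 129) -> [0.0015 0.0013 0.    ] [-0.003  -0.0006 -0.0021]
```

The line of sight through the tube and open gate reaches the pan floor at 5 mm. There are no stray balls outside the pan and its handle, there are ball-height points inside the pan, and the knob is held at about 40 mm with roughly 8.6 N, so I'm handing in.

```bash
python3 -c "
from cell import job_done
print(job_done())"
```

```text
the job is handed in; nothing more can be done
None
```

The larger copper pan stands under the spout, the tube is empty with no croquettes seen outside the pan (not counted one by one inside it), and the job was handed in at about 11 s with the knob held at the yellow marks.

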